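Gauge the bored mallet heads and sort out the tight one

TASK

Two of the beech mallet heads on the bench have been bored for a handle. Take the plug gauge from its stand and lower it, held, right down into the head whose bore lets it pass, and leave the gauge standing seated there with that head where it is. Then pick up the other bored head, whose hole is too tight for the gauge, and put it flat in the empty plywood rework tray with its hole still pointing up.

Things in the scene. Friction and masses are not known exactly. Their poses are not given: they have to be found in the camera images.
- gauge: Plug gauge, 0.2 kg, upright in a dark wood stand 50 mm high. Origin: centre of the pin's lower end, z up its axis. Steel pin 30 mm diameter, 0 to 40 mm (lowest 9 mm tapers to 18 mm); collar 52 mm diameter, 40 to 46; light wood handle 22 mm diameter, 46 to 96. Collar rests on the stand at the start (origin 10 mm above bench; lifts straight out) and on the head's top when seated (origin 8 mm up).
- head_wide: Mallet head the gauge passes: light beech block 100 (its x) x 58 (its y) x 48 mm high, loose on the bench, 0.2 kg, with a 38 mm round hole straight down through its centre. Origin: centre of the underside, on the hole's axis, z up. A block of the same size without a hole lies near: a blank, not part of the job.
- head_tight: Mallet head the gauge does not pass: same block, 100 (its x) x 58 (its y) x 48 mm high, loose, about 0.2 kg, but the through hole at its centre is only 24 mm in diameter. Origin: centre of the underside, z up.
- rework_tray: Empty open plywood tray fixed to the bench, outside 200 mm (its x) x 180 mm (its y) x 35 mm high, walls and floor 5 mm. Origin: centre of its underside, z up; the inner floor is 5 mm above it.
There are look-alikes about, which are no part of the job. What is shaped like the head_tight but green or pink is not meant.

How it is judged:
By the outcome, as a careful person would: the job done as asked, in the order asked, and still so for the second after the job is handed in, with the robot touching nothing.
It also fails if it takes over 58 s, if anything falls off the work surface, if the arm or the gripper's body presses on something with over 40 N, if the wrist force passes 120 N, or if a joint passes its speed limit or range.

ROBOT

A 6-joint arm with a two-finger parallel gripper is mounted at the origin on the work surface. World frame = base frame: x ahead of the robot, y to its left, z up, the work surface at z = 0. Lengths are in m, angles in rad, forces in N, time in s.
With the tool pointing down it reaches from about 0.225 to 0.875 m from the base axis. Payload 3.4 kg.
Tool frame: the origin (TCP) lies on the centre line of the jaws, within the pads' length; the fingertips stand 17 mm ahead of it and the grasp point (between the pads) lies 2 mm behind it (manip.finger_overhang is the distance from the TCP to the fingertips, in m); y points along the fingers, x is the direction in which the jaws open and shut, and the axes are right-handed (so a half turn about y gives the same grasp; the last joint's range is limited). The gripper opens to 85 mm and grips with 20 to 120 N. Pads are 22 mm wide; open, the fingers measure 114 mm over their backs; the gripper's body (76 mm by 85 mm) begins 54 mm behind the grasp point. The pads swing forward as they close: fully open they stand 13 mm farther back than shut.
Start: joints at [-1.333, 0.276, 1.505, -0, 1.361, -0.121], TCP at [0.202, -0.538, 0.248] pointing down, gripper open.
Joint ranges: [-2.89, 2.89], [-0.75, 2.08], [0.22, 2.7], [-1.18, 4.32], [0.11, 2.71], [-2.7, 2.7]. Speed limits (rad/s): [2.57, 2.57, 3.14, 3.14, 3.14, 3.14].

INTERFACE

Orientations are given as a unit quaternion [w, x, y, z].
In Python, from rig import manip gives the robot as it stands.
- The arm moves only by the tool arm_command, never from a script. Its argument "commands" is a list of rows, each a list of 3 entries, a list of its own where there are three numbers: the finger opening in cm, from 0 to 8.54, then the shift along the world's x, y, z in cm, then the turn about the world's z in rad. A call has 1 to 12 rows; each row shifts and turns the commanded pose from where the row before left it; what a row does not reach is not made up. A row lasts 1/10 s, in which the tool goes at most 50 mm and 8.59 degrees, less where a joint would pass 70% of its speed; a pose out of reach is approached as far as the arm can. A call with a gripper value outside its range is refused whole. The fingers move at their own pace and stop on an object; "grip_force" is the grip in N (left out, the last holds). Time passes only in rows, so rows that do not move let the fingers close. It gives the time, the measured TCP pose, the force and the opening at its end, in the units of the state.
- manip.get_state(): the state, without advancing time (a new reading comes with each control period).
- manip.get_image(name): name is "scene" or "top" or "wrist"; returns a dict with "pixels" (420x560x3 uint8, red, green, blue), "range_z" (420x560 float32, m along the optical axis (not along the pixel's ray), 0 where there is no reading), "intrinsics" (3x3 intrinsics, pixels), "R" (3x3) and "t" (3): a world point X has camera coordinates R X + t. Camera axes: x right, y down, z forward; pixel columns grow to the right and rows downward; lengths in m; the calibration is good to about 2 mm. A picture is of the moment at which its call begins.
- manip.sign_off(): hands the job in, once; it reports no verdict.
The state is a dict: "clock": time; "qpos": joint angles; "qd": joint speeds; "effort": joint torques, N m; "position": TCP position; "ee_rot": TCP orientation; "contact_force": force on the tool from outside, world axes, zero at the start; "moment": the same for the moment, N m; "width": finger opening in m.
Only numpy, scipy, OpenCV 4.12 (cv2) and the standard library are available. Lean on these libraries where they do the work, as an engineer would, in place of code of your own. Each camera call takes 0.05 s, during which the arm holds its last target.

## Working session

There is one attempt and no reset: what is moved stays moved. The work goes in short steps, Python scripts to look and compute and a tool call to move; the robot and the scene stay as the last step left them, time stands still between calls to the robot, and variables do not carry over. Pictures are saved under pics/ and viewed, and the job is handed in when it is done.

Besides the shell and the picture viewer there is one more tool, called after "Emit:" as name(argument=value, ...) on one line, values as JSON. arm_command: Moves the arm, as the interface text tells. Its arguments: {"type":"object","properties":{"commands":{"type":"array"},"grip_force":{"type":"number"}},"required":["commands"]}

```bash
ls; mkdir -p pics; python3 - <<'E'
from rig import manip
import cv2,numpy as np,pickle
d={}
for n in("scene","top","wrist"):
    im=manip.get_image(n);d[n]=im
    cv2.imwrite(f"pics/{n}0.png",im["pixels"][:,:,::-1])
    print(n,im["intrinsics"].tolist(),im["R"].round(3).tolist(),im["t"].round(3).tolist())
pickle.dump(d,open("im0.pkl","wb"))
print(manip.get_state())
E
```

```text
pics
scene [[434.11075838696183, 0.0, 284.98578652599764], [0.0, 434.11075838696183, 209.48908561851633], [0.0, 0.0, 1.0]] [[0.635, 0.772, -0.017], [0.584, -0.495, -0.643], [-0.505, 0.398, -0.766]] [-0.364, -0.312, 1.424]
top [[443.2721046265867, 0.0, 281.61075088580475], [0.0, 443.2721046265867, 204.60659914855518], [0.0, 0.0, 1.0]] [[0.032, -0.999, 0.005], [-0.979, -0.032, -0.201], [0.201, 0.002, -0.98]] [-0.018, 0.583, 1.096]
wrist [[296.14743494539647, 0.0, 282.02996714913746], [0.0, 296.14743494539647, 213.26278527835288], [0.0, 0.0, 1.0]] [[0.352, -0.936, -0.002], [-0.903, -0.34, 0.265], [-0.249, -0.091, -0.964]] [-0.575, -0.035, 0.379]
{'clock': 0.15, 'qpos': array([-1.33299900e+00,  2.76466809e-01,  1.50583220e+00, -2.41201068e-05,
        1.36073379e+00, -1.21007947e-01]), 'qd': array([-1.18024410e-03, -1.13603042e-03, -3.59563482e-03,  2.79222088e-04,
       -9.20040881e-05,  4.05190051e-04]), 'effort': array([ 8.56692386e-04, -4.17145264e+01, -2.46032202e+01, -1.51556310e-04,
        7.63087504e-03,  1.63511935e-06]), 'position': array([ 0.20180819, -0.53802   ,  0.24763272]), 'ee_rot': array([ 0.58152919, -0.58086483,  0.40313872, -0.40236677]), 'contact_force': array([ 0.3861467 ,  0.83350157, -0.27097708]), 'moment': array([ 0.00515195,  0.00230496, -0.02434301]), 'width': 0.08573728370715199}
```

View pics/scene0.png

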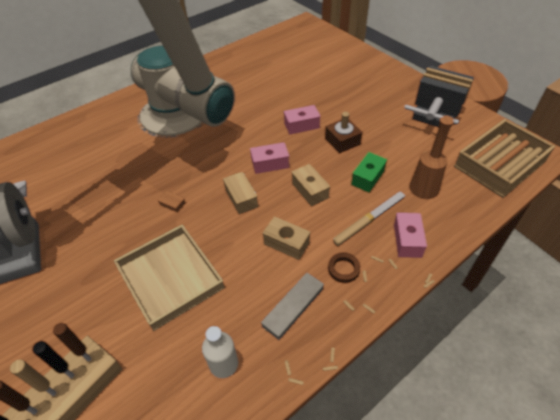

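View pics/top0.png

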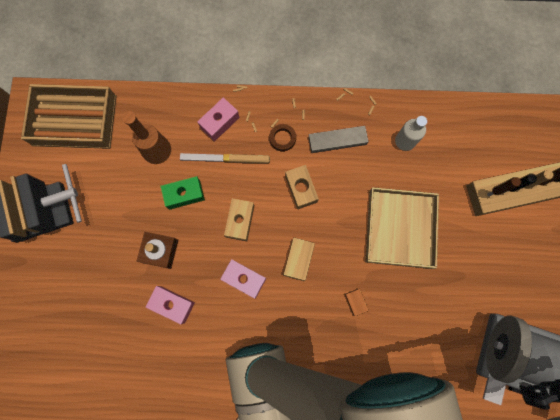

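View pics/wrist0.png

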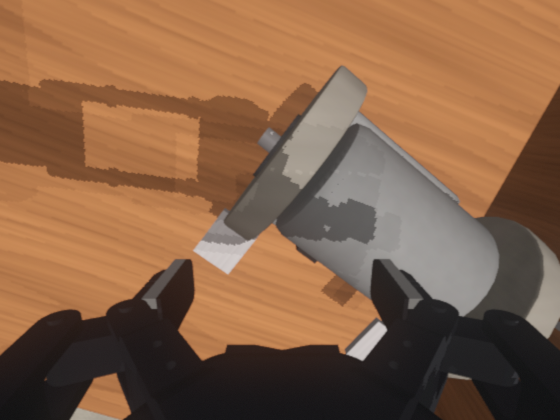

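The top view shows the wide head near (301,186), the tight head near (239,219), the blank near (299,259), the gauge in its stand near (155,250) and the tray near (402,228). Next I'll measure their positions.

```bash
cat > h.py <<'E'
import numpy as np,cv2
def cloud(im):
    K=im["intrinsics"];z=im["range_z"];v,u=np.mgrid[:420,:560]
    c=np.stack([(u-K[0,2])/K[0,0]*z,(v-K[1,2])/K[1,1]*z,z],-1)
    return (c-im["t"])@im["R"]
def ray(im,u,v,h):
    K=im["intrinsics"];d=im["R"].T@np.array([(u-K[0,2])/K[0,0],(v-K[1,2])/K[1,1],1.]);o=-im["R"].T@im["t"]
    return o+d*(h-o[2])/d[2]
def proj(im,X):
    p=im["intrinsics"]@(im["R"]@np.array(X)+im["t"]);return p[:2]/p[2]
E
python3 - <<'E'
import pickle
from h import *
d=pickle.load(open("im0.pkl","rb"))
im=d["top"];P=cloud(im);Z=P[...,2]
seeds={"wide":(301,186,.048),"tight":(239,219,.048),"blank":(299,259,.048),"green":(182,192,.048),"stand":(155,250,.05)}
for n,(u,v,h) in seeds.items():
    m=((abs(Z-h)<.012)).astype(np.uint8)
    w=np.zeros_like(m);cv2.circle(w,(u,v),32,1,-1);m&=w
    k,l,s,c=cv2.connectedComponentsWithStats(m);i=1+s[1:,4].argmax();m=(l==i).astype(np.uint8)
    cs,_=cv2.findContours(m,cv2.RETR_EXTERNAL,cv2.CHAIN_APPROX_NONE)
    ct=max(cs,key=cv2.contourArea)[:,0]
    X=np.array([ray(im,a,b,h)[:2] for a,b in ct],np.float32)
    r=cv2.minAreaRect(X*1000);print(n,r,"z",np.median(Z[m>0]).round(4))
for n,(u,v,h) in seeds.items():
    cr=im["pixels"][v-35:v+35,u-35:u+35,::-1];cv2.imwrite(f"pics/c_{n}.png",cv2.resize(cr,(400,400),interpolation=cv2.INTER_CUBIC))
t=(Z>.025)&(Z<.05);w=np.zeros_like(t);w[175:285,350:455]=1;t&=w
X=P[t][:,:2].astype(np.float32)*1000;print("tray",cv2.minAreaRect(X),np.percentile(Z[t],[5,50,95]),np.median(Z[215:240,390:415]))
g=(Z>.085)&(Z<.13);w[:]=0;w[215:285,120:190]=1;g&=w;print("handle",g.sum(),P[g].mean(0),P[g].max(0),P[g].min(0))
pan=np.hstack([cv2.imread(f"pics/c_{n}.png") for n in("wide","tight")]);cv2.imwrite("pics/pan1.png",pan)
E
```

```text
wide ((640.0364379882812, -49.02172088623047), (102.22728729248047, 59.365081787109375), 21.615612030029297) z 0.0472
tight ((545.0908813476562, 113.08929443359375), (59.24988555908203, 101.17749786376953), 81.39370727539062) z 0.0472
blank ((446.1416320800781, -47.30155563354492), (57.79026794433594, 100.103271484375), 76.72142791748047) z 0.0472
green ((613.2083740234375, 268.34967041015625), (61.47250747680664, 101.47859954833984), 17.310712814331055) z 0.0468
stand ((457.730712890625, 321.9437255859375), (83.1991958618164, 80.00006866455078), 80.10717010498047) z 0.0498
tray ((540.3224487304688, -321.8385314941406), (181.61752319335938, 200.38816833496094), 86.32095336914062) [0.02650925 0.03372465 0.03803567] 0.0047766940551383415
handle 77 [0.45740539 0.32164676 0.10253456] [0.46751026 0.33349278 0.10941846] [0.44766727 0.31194021 0.08680318]
```

View pics/pan1.png

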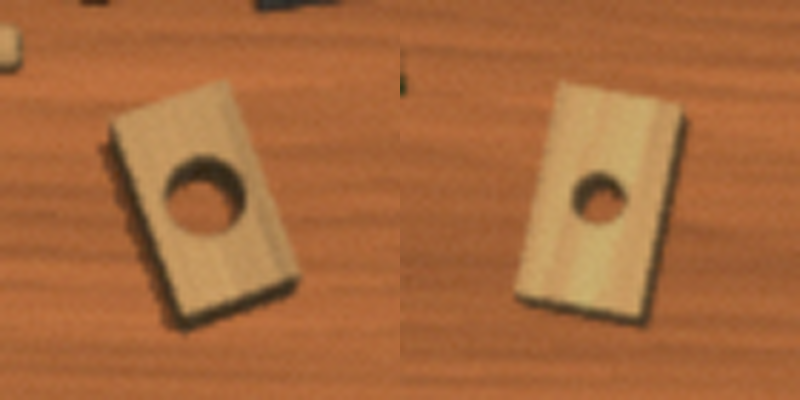

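View pics/c_stand.png

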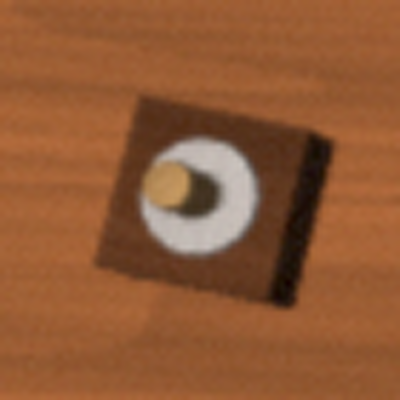

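```bash
python3 - <<'E'
import pickle
from h import *
from scipy.spatial.transform import Rotation as Ro
d=pickle.load(open("im0.pkl","rb"))
q=[0.58152919,-0.58086483,0.40313872,-0.40236677]
R=Ro.from_quat(q[1:]+q[:1]).as_matrix();print(R.round(2),"jaw deg",np.degrees(np.arctan2(R[1,0],R[0,0])))
T,S=d["top"],d["scene"]
for n,u,v,h in(("wide hole",301.4,185,.048),("tight hole",239-35+199*.175-.4,218.5-35+198*.175,.048),("handle top",148.6,247.1,.106),("collar",154.4,249.1,.056)):
    X=ray(T,u,v,h);print(n,X.round(4),"->scene",proj(S,X).round(1))
s=S["pixels"][:,:,::-1]
a=[cv2.resize(s[v-35:v+35,u-35:u+35],(400,400),interpolation=cv2.INTER_CUBIC) for u,v in((287,235),(343,128))]
cv2.imwrite("pics/pan2.png",np.hstack(a))
P=cloud(T);Z=P[...,2]
m=(P[...,1]<-.35)&(P[...,0]<.45)&(P[...,0]>.15)
print("max z all on bench x>.35:",Z[(P[...,0]>.35)&(P[...,0]<.75)&(abs(P[...,1])<.5)].max())
E
```

```text
[[ 0.35 -0.    0.94]
 [-0.94  0.    0.35]
 [-0.   -1.    0.  ]] jaw deg -69.44167689820878
wide hole [ 0.6407 -0.0495  0.048 ] ->scene [286.4 232.9]
tight hole [0.5459 0.1131 0.048 ] ->scene [310.8 179.6]
handle top [0.457  0.3232 0.106 ] ->scene [345.7 114. ]
collar [0.4573 0.3229 0.056 ] ->scene [344.2 127.8]
max z all on bench x>.35: 1.191195224575728
```

View pics/pan2.png

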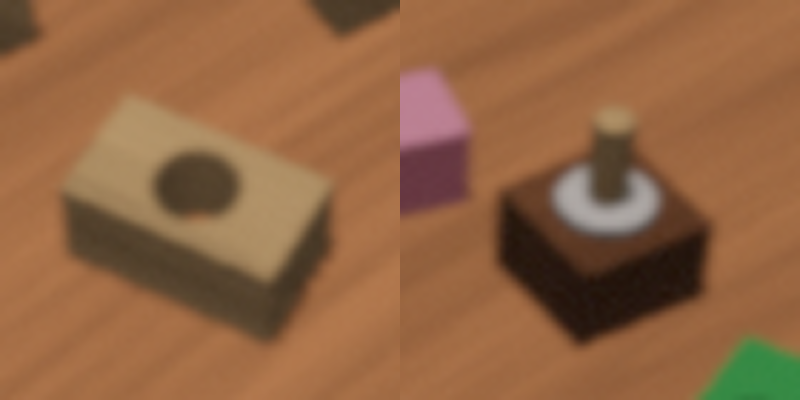

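The scene view agrees with the top view: the hole is at (286,232) and the handle top at (345,114). I'll move to above the gauge.

Emit:
arm_command(commands=[[8.5,[0,0,2.5],0],[8.5,[0,0,2.5],0],[8.5,[1.2,4,0],0],[8.5,[1.2,4,0],0],[8.5,[1.2,4,0],0],[8.5,[1.2,4,0],0],[8.5,[1.2,4,0],0],[8.5,[1.2,4,0],0],[8.5,[1.2,4,0],0],[8.5,[1.2,4,0],0],[8.5,[1.2,4,0],0],[8.5,[1.2,4,0],0]], grip_force=40)

```text
clock: 1.35
position: [0.3218, -0.1367, 0.2983]
ee_rot: [0.581, -0.581, 0.403, -0.403]
contact_force: [0.6, 0.2, 1.3]
width: 0.085
```

Emit:
arm_command(commands=[[8.5,[1.2,4,0],0],[8.5,[1.2,4,0],0],[8.5,[1.2,4,0],0],[8.5,[1.2,4,0],0],[8.5,[1.2,4,0],0],[8.5,[1.2,4,0],0],[8.5,[1.2,4,0],0],[8.5,[1.2,4,0],0],[8.5,[1.2,4,0],0],[8.5,[1.2,4,0],0],[8.5,[0,0,0],0],[8.5,[0,0,0],0]])

```text
clock: 2.55
position: [0.4416, 0.262, 0.2975]
ee_rot: [-0.581, 0.582, -0.402, 0.402]
contact_force: [0.9, -0.0, 0.1]
width: 0.0849
```

Emit:
arm_command(commands=[[8.5,[0.8,3,-1],0],[8.5,[0.7,3,-2],0],[8.5,[0,0,-3],0],[8.5,[0,0,-3],0],[8.5,[0,0,-3],0],[8.5,[0,0,0],0],[8.5,[0,0,0],0]])

```text
clock: 3.25
position: [0.4569, 0.3205, 0.1788]
ee_rot: [-0.581, 0.581, -0.403, 0.403]
contact_force: [0.6, 0.9, 0.7]
width: 0.085
```

```bash
python3 - <<'E'
from rig import manip
from h import *
for n in("wrist","scene"):
    im=manip.get_image(n);cv2.imwrite(f"pics/{n}1.png",im["pixels"][:,:,::-1])
    if n=="wrist":
        for X in([.457,.3225,.106],[.457,.3225,.056]):print(proj(im,X))
s=manip.get_state();print(s["position"],s["qpos"])
E
```

```text
[278.33306369 229.13751648]
[279.02047269 210.8643828 ]
[0.45809739 0.32150279 0.18037949] [ 4.87776312e-01  2.97690287e-01  1.64942164e+00 -2.63140265e-04
  1.19098917e+00  1.70070785e+00]
```

View pics/wrist1.png

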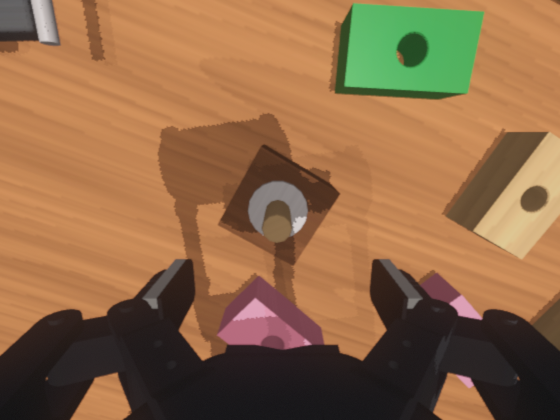

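Emit:
arm_command(commands=[[8.5,[0,0.1,-2],0],[8.5,[0,0,-2],0],[8.5,[0,0,-2],0],[8.5,[0,0,-2],0],[8.5,[0,0,-1.5],0],[8.5,[0,0,0],0],[1,[0,0,0],0],[1,[0,0,0],0],[1,[0,0,0],0],[1,[0,0,0],0],[1,[0,0,0],0],[1,[0,0,0],0]], grip_force=60)

```text
clock: 4.55
position: [0.4574, 0.3231, 0.0843]
ee_rot: [0.582, -0.581, 0.403, -0.403]
contact_force: [-0.6, 0.1, 5.3]
width: 0.0207
```

Emit:
arm_command(commands=[[1,[0,0,0],0],[1,[0,0,0],0],[1,[0,0,0],0]])

```text
clock: 4.85
position: [0.4574, 0.3231, 0.0843]
ee_rot: [0.582, -0.581, 0.403, -0.403]
contact_force: [-0.8, 0.1, 6.1]
width: 0.0204
```

Emit:
arm_command(commands=[[1,[0,0,1],0],[1,[0,0,2],0],[1,[0,0,2],0],[1,[0,0,2],0],[1,[0,0,2],0],[1,[0,0,2],0],[1,[0,0,0],0],[1,[0,0,0],0]])

```text
clock: 5.65
position: [0.4566, 0.3223, 0.193]
ee_rot: [-0.581, 0.581, -0.403, 0.403]
contact_force: [0.2, -0.4, -2.5]
width: 0.0208
```

```bash
python3 - <<'E'
from rig import manip
from h import *
for n in("wrist","scene"):
    im=manip.get_image(n);p=im["pixels"][:,:,::-1];
    if n=="scene":p=cv2.resize(p[30:200,250:450],(800,680))[:600]
    cv2.imwrite(f"pics/{n}2.png",p)
s=manip.get_state();print(s["position"],s["contact_force"],s["width"])
E
```

```text
[0.45597916 0.32203442 0.19186693] [ 0.42427111 -0.02861737 -3.18243673] 0.020480537039372908
```

View pics/scene2.png

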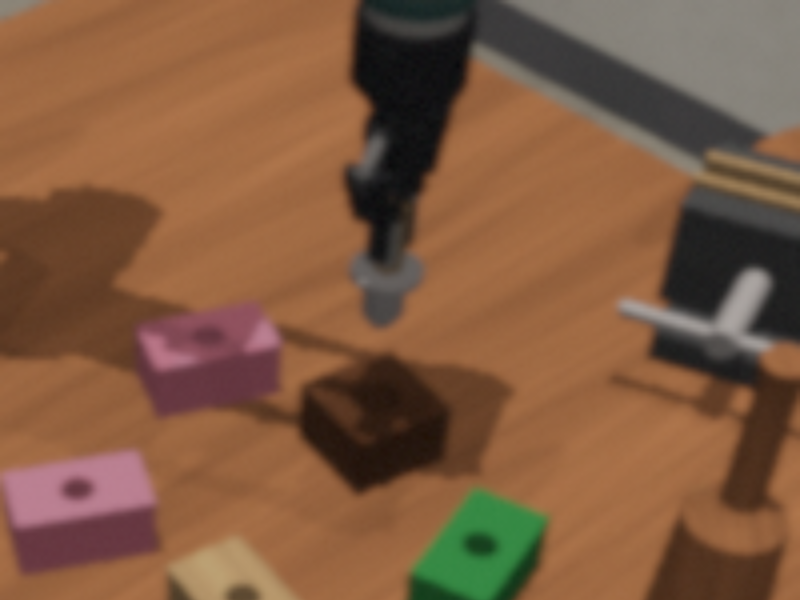

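View pics/wrist2.png

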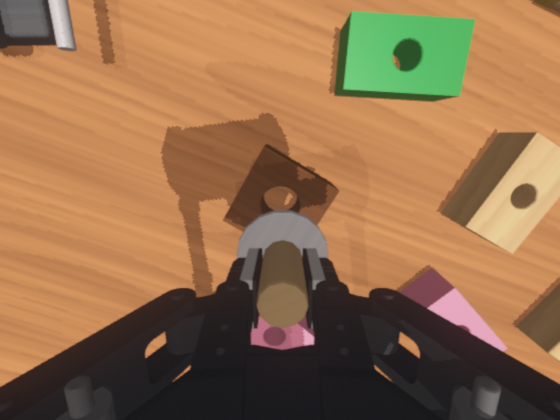

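The gauge hangs upright in the jaws, with the collar at (282,245) in the wrist view. Next I'll carry it to the wide head.

Emit:
arm_command(commands=[[1,[0.7,-1.5,0],0],[1,[1.7,-3.4,0],0],[1,[1.7,-3.4,0],0],[1,[1.7,-3.4,0],0],[1,[1.7,-3.4,0],0],[1,[1.7,-3.4,0],0],[1,[1.7,-3.4,0],0],[1,[1.7,-3.4,0],0],[1,[1.7,-3.4,0],0],[1,[1.7,-3.4,0],0],[1,[1.7,-3.4,0],0],[1,[0.7,-1.7,0],0]])

```text
clock: 6.95
position: [0.6418, -0.0537, 0.1919]
ee_rot: [-0.58, 0.581, -0.403, 0.404]
contact_force: [0.6, 0.3, -2.1]
width: 0.0206
```

Emit:
arm_command(commands=[[1,[0,0,-1.5],0],[1,[0,0,-1.5],0],[1,[0,0,-1],0],[1,[0,0,0],0],[1,[0,0,0],0],[1,[0,0,0],0]])

```text
clock: 7.55
position: [0.6414, -0.0493, 0.1542]
ee_rot: [0.581, -0.581, 0.402, -0.403]
contact_force: [-0.6, 1.0, -2.6]
width: 0.0209
```

```bash
python3 - <<'E'
from rig import manip
from h import *
for n in("wrist","scene","top"):
    im=manip.get_image(n);p=im["pixels"][:,:,::-1];
    if n=="scene":p=cv2.resize(p[150:290,190:390],(800,560),interpolation=cv2.INTER_CUBIC)
    cv2.imwrite(f"pics/{n}3.png",p)
    if n!="top":print(proj(im,[.6405,-.0495,.048]))
s=[manip.get_state() for _ in range(3)][-1];print(s["position"],s["contact_force"],s["width"])
E
```

```text
[280.90747031 218.31350623]
[286.3728738  232.81464053]
[ 0.64129765 -0.0493049   0.15416475] [-0.10722089  0.4243746  -2.19864059] 0.02072895542121713
```

View pics/scene3.png

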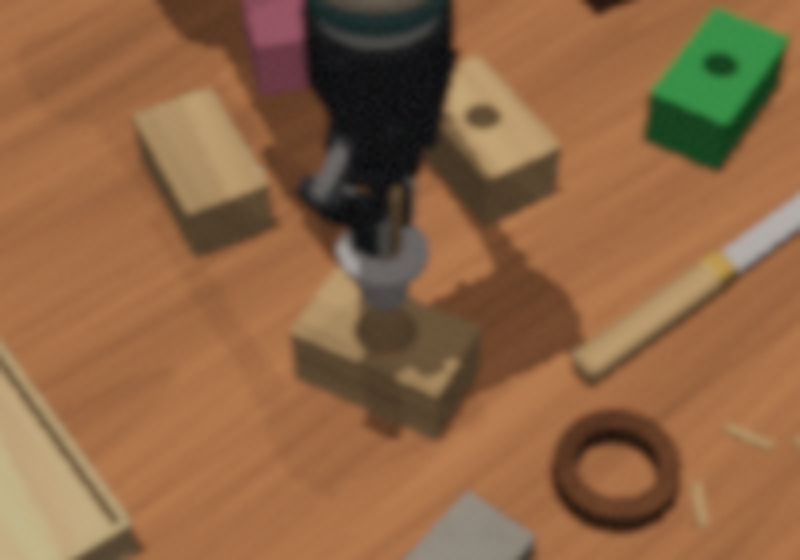

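View pics/wrist3.png

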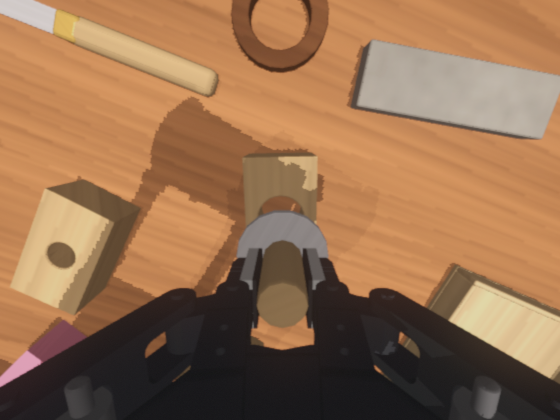

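The pin is directly above the hole: hole at (385,332) and pin tip at (385,305) in the enlarged scene view. Now lowering.

Emit:
arm_command(commands=[[1,[-0.05,0,-1.5],0],[1,[0,0,-1.5],0],[1,[0,0,-1.0],0],[1,[0,0,-0.7],0],[1,[0,0,-0.7],0],[1,[0,0,0],0],[1,[0,0,0],0]])

```text
clock: 8.4
position: [0.6407, -0.0494, 0.0996]
ee_rot: [0.581, -0.581, 0.403, -0.403]
contact_force: [-0.3, 0.2, -2.1]
width: 0.0212
```

Emit:
arm_command(commands=[[1,[0,0,-0.5],0],[1,[0,0,-0.5],0],[1,[0,0,-0.3],0],[1,[0,0,-0.2],0],[1,[0,0,0],0],[1,[0,0,0],0]])

```text
clock: 9.0
position: [0.6405, -0.0494, 0.0843]
ee_rot: [-0.581, 0.581, -0.403, 0.403]
contact_force: [0.3, -0.0, -2.3]
width: 0.0211
```

Emit:
arm_command(commands=[[1,[0,0,-0.1],0],[1,[0,0,-0.1],0],[1,[0,0,0],0],[1,[0,0,0],0]])

```text
clock: 9.4
position: [0.6405, -0.0494, 0.0824]
ee_rot: [0.581, -0.581, 0.403, -0.403]
contact_force: [-0.3, 0.1, -2.1]
width: 0.0209
```

Emit:
arm_command(commands=[[1,[0,0,-0.1],0],[1,[0,0,0],0],[1,[0,0,0],0]])

```text
clock: 9.7
position: [0.6405, -0.0495, 0.0823]
ee_rot: [0.581, -0.581, 0.403, -0.403]
contact_force: [-2.4, -0.2, 5.3]
width: 0.0208
```

Emit:
arm_command(commands=[[1,[0,0,-0.1],0],[1,[0,0,0],0],[1,[0,0,0],0]])

```text
clock: 10.0
position: [0.6405, -0.0495, 0.0823]
ee_rot: [0.581, -0.581, 0.402, -0.403]
contact_force: [-4.5, 0.7, 10.9]
width: 0.0206
```

Contact came at z=0.0823, the expected seated height. I'll ease off, open and lift.

Emit:
arm_command(commands=[[1,[0,0,0.1],0],[3,[0,0,0],0],[4,[0,0,0],0],[6,[0,0,0],0],[8.5,[0,0,0],0],[8.5,[0,0,0],0],[8.5,[0,0,0],0],[8.5,[0,0,1],0],[8.5,[0,0,2.5],0],[8.5,[0,0,3],0],[8.5,[0,0,3],0],[8.5,[0,0,3],0]])

```text
clock: 11.2
position: [0.6404, -0.0494, 0.2084]
ee_rot: [0.581, -0.581, 0.402, -0.403]
contact_force: [0.6, -0.6, -0.1]
width: 0.0849
```

Emit:
arm_command(commands=[[8.5,[-1,2,0],-0.1],[8.5,[-1,2.2,0],-0.1],[8.5,[-1.5,2.4,0],-0.1],[8.5,[-1.5,2.4,0],-0.1],[8.5,[-1.5,2.4,0],-0.1],[8.5,[-1.5,2.4,0],0],[8.5,[-1.5,2.4,0],0],[8.5,[0,0,0],0],[8.5,[0,0,0],0]])

```text
clock: 12.1
position: [0.5455, 0.1129, 0.2072]
ee_rot: [-0.464, 0.464, -0.533, 0.534]
contact_force: [0.3, -0.8, 0.3]
width: 0.0852
```

```bash
python3 - <<'E'
from rig import manip
from h import *
for n in("wrist","scene"):
    im=manip.get_image(n);p=im["pixels"][:,:,::-1]
    if n=="wrist":
        hsv=cv2.cvtColor(p,cv2.COLOR_BGR2HSV)
        print("pred tight", proj(im,[.5455,.1131,.048]))
        import pickle;pickle.dump(im,open("w4.pkl","wb"))
    if n=="scene":p=cv2.resize(p[150:290,190:390],(800,560),interpolation=cv2.INTER_CUBIC)
    cv2.imwrite(f"pics/{n}4.png",p)
s=manip.get_state();print(s["position"],s["ee_rot"],s["qpos"])
E
```

```text
pred tight [281.07568486 202.86622604]
[0.54613766 0.11201067 0.20684767] [-0.4636572   0.46317953 -0.53361612  0.53454707] [ 7.78966161e-02  2.75539617e-01  1.61158731e+00 -6.91457275e-04
  1.25313983e+00  1.79035286e+00]
```

View pics/scene4.png

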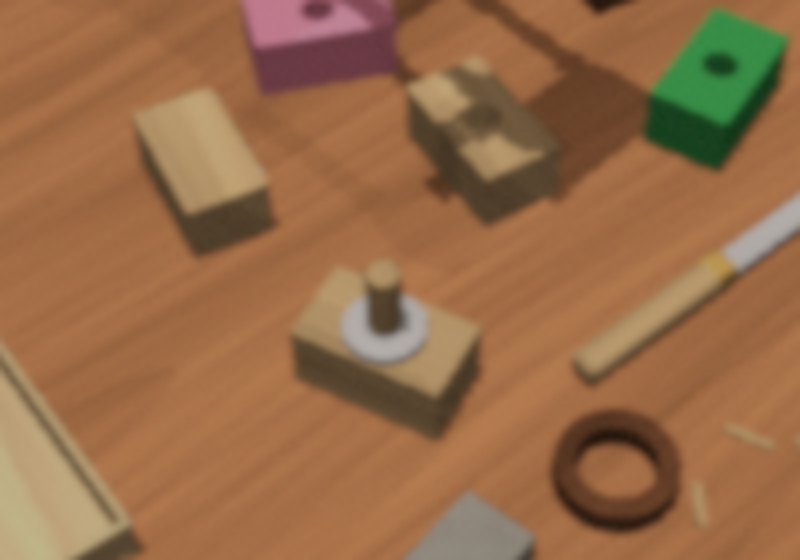

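View pics/wrist4.png

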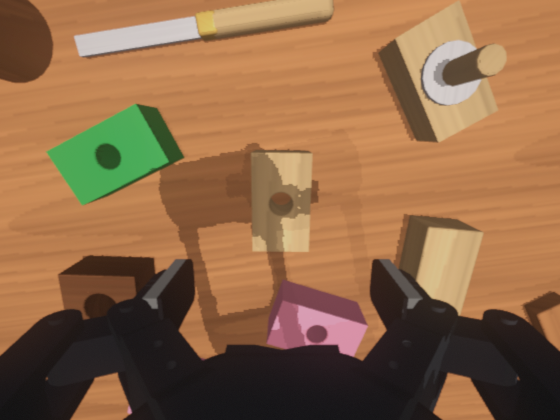

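The gauge stands seated in the unmoved wide head, with its collar flat at (385,328). The tight head is at (281,203) in the wrist view, exactly as predicted and squared to the jaws. Descending to grasp it.

Emit:
arm_command(commands=[[8.5,[0,0,-2],0],[8.5,[0,0,-3],0],[8.5,[0,0,-3],0],[8.5,[0,0,-3],0],[8.5,[0,0,-3],0],[8.5,[0,0,-2],0],[8.5,[0,0,-1.3],0],[8.5,[0,0,-0.7],0],[8.5,[0,0,0],0],[4,[0,0,0],0],[4,[0,0,0],0],[4,[0,0,0],0]], grip_force=50)

```text
clock: 13.4
position: [0.5466, 0.1128, 0.0277]
ee_rot: [-0.464, 0.463, -0.533, 0.535]
contact_force: [-0.8, 0.1, 3.1]
width: 0.0576
```

Emit:
arm_command(commands=[[4,[0,0,0],0],[4,[0,0,0],0],[4,[0,0,0],0]])

```text
clock: 13.7
position: [0.5466, 0.1128, 0.0277]
ee_rot: [-0.464, 0.463, -0.533, 0.535]
contact_force: [-1.2, -0.9, 6.9]
width: 0.0572
```

Emit:
arm_command(commands=[[4,[0,0,1],0],[4,[0,0,2],0],[4,[0,0,3],0],[4,[0,0,3],0],[4,[0,0,3],0],[4,[0,0,3],0],[4,[0,0,0],0],[4,[0,-2,0],0],[4,[-0.1,-3.5,0],0],[4,[-0.1,-3.5,0],0],[4,[-0.1,-3.5,0],0],[4,[-0.1,-3.5,0],0]])

```text
clock: 14.9
position: [0.5399, -0.0484, 0.1747]
ee_rot: [0.463, -0.464, 0.535, -0.533]
contact_force: [0.7, 1.1, -2.0]
width: 0.0576
```

Emit:
arm_command(commands=[[4,[0,-3.5,0],0],[4,[0,-3.5,0],0],[4,[0,-3.5,0],0],[4,[0,-3.5,0],0],[4,[0,-3.5,0],0.03],[4,[0,-3.5,0],0.03],[4,[0,-3.5,0],0.03],[4,[0,-3,0],0],[4,[0,0,0],0],[4,[0,0,0],0]])

```text
clock: 15.9
position: [0.5403, -0.3222, 0.1744]
ee_rot: [0.487, -0.487, 0.514, -0.512]
contact_force: [0.6, 0.3, -3.0]
width: 0.0573
```

```bash
python3 - <<'E'
from rig import manip
from h import *
for n in("wrist","scene"):
    im=manip.get_image(n);p=im["pixels"][:,:,::-1]
    cv2.imwrite(f"pics/{n}5.png",p)
s=manip.get_state();print(s["position"],s["contact_force"],s["width"])
E
```

```text
[ 0.54066543 -0.32110632  0.17509428] [ 0.75121436  0.0729639  -2.73772088] 0.05713506586912886
```

View pics/scene5.png

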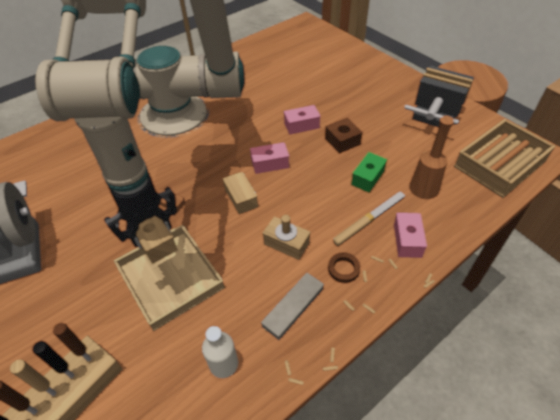

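View pics/wrist5.png

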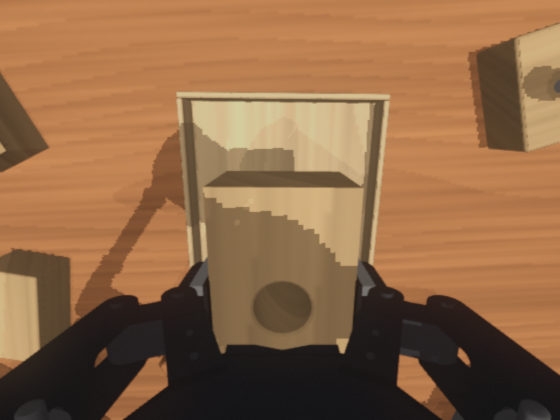

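The head is held level over the tray, whose rim spans columns 180 to 388 and is centred. Lowering.

Emit:
arm_command(commands=[[4,[0,0,-2],0],[4,[0,0,-2.5],0],[4,[0,0,-2.5],0],[4,[0,0,-2.5],0],[4,[0,0,-2],0],[4,[0,0,-1],0],[4,[0,0,-0.7],0],[4,[0,0,-0.5],0],[4,[0,0,-0.2],0],[4,[0,0,0],0],[4,[0,0,0],0]])

```text
clock: 17.1
position: [0.5418, -0.3227, 0.038]
ee_rot: [-0.487, 0.487, -0.512, 0.513]
contact_force: [0.6, 0.8, -2.2]
width: 0.0573
```

Emit:
arm_command(commands=[[4,[0,0,-0.1],0],[4,[0,0,-0.1],0],[4,[0,0,0],0],[4,[0,0,0],0]])

```text
clock: 17.5
position: [0.5414, -0.3224, 0.0353]
ee_rot: [-0.487, 0.487, -0.513, 0.513]
contact_force: [-0.9, -0.1, -3.1]
width: 0.0576
```

Emit:
arm_command(commands=[[4,[0,0,-0.1],0],[4,[0,0,-0.1],0],[4,[0,0,0],0],[4,[0,0,0],0]])

```text
clock: 17.9
position: [0.5414, -0.3224, 0.0332]
ee_rot: [0.487, -0.487, 0.513, -0.513]
contact_force: [0.3, -0.1, -2.4]
width: 0.0577
```

Emit:
arm_command(commands=[[4,[0,0,-0.1],0],[4,[0,0,0],0],[4,[0,0,0],0]])

```text
clock: 18.2
position: [0.5415, -0.3225, 0.0328]
ee_rot: [-0.487, 0.487, -0.512, 0.513]
contact_force: [-0.6, 0.1, 1.2]
width: 0.0575
```

Touchdown. Releasing and lifting clear.

Emit:
arm_command(commands=[[6.5,[0,0,0],0],[7,[0,0,0],0],[8.5,[0,0,0],0],[8.5,[0,0,0],0],[8.5,[0,0,0],0],[8.5,[0,0,1],0],[8.5,[0,0,2],0],[8.5,[0,0,3],0],[8.5,[0,0,3],0],[8.5,[0,0,3],0],[8.5,[0,0,3],0],[8.5,[0,0,3],0]])

```text
clock: 19.4
position: [0.5413, -0.3223, 0.2145]
ee_rot: [-0.487, 0.487, -0.512, 0.513]
contact_force: [0.4, -0.5, -1.2]
width: 0.0854
```

Emit:
arm_command(commands=[[8.5,[-2,0,1],0],[8.5,[-3,0,0],0],[8.5,[-3,0,0],0],[8.5,[-3,0,0],0],[8.5,[0,0,0],0],[8.5,[0,0,0],0]])

```text
clock: 20.0
position: [0.4315, -0.3226, 0.2234]
ee_rot: [-0.487, 0.487, -0.512, 0.514]
contact_force: [-0.4, 0.6, -0.6]
width: 0.0848
```

```bash
python3 - <<'E'
from rig import manip
from h import *
for n in("top","scene","wrist"):
    im=manip.get_image(n);p=im["pixels"][:,:,::-1]
    cv2.imwrite(f"pics/{n}6.png",p)
    if n in("top","scene"):
        Z=cloud(im);
        if n=="top":
            z=Z[...,2];m=(abs(Z[...,0]-.54)<.04)&(abs(Z[...,1]+.322)<.02)&(z<.1);print("head top z in tray",np.percentile(z[m],[5,50,95]) if m.any() else None)
            m=(np.hypot(Z[...,0]-.6405,Z[...,1]+.0495)<.024)&(z>.04)&(z<.06);print("collar",np.percentile(z[m],[5,50,95]))
            m=(np.hypot(Z[...,0]-.6405,Z[...,1]+.0495)<.03)&(z>.09)&(z<.13);print("handle top",Z[m].mean(0),Z[m].max(0))
s=manip.get_state();print(s["clock"],s["position"],s["contact_force"])
E
```

```text
head top z in tray [0.0150117  0.0524784  0.05631066]
collar [0.0496725  0.05377089 0.05796752]
handle top [ 0.64001937 -0.04975762  0.10201703] [ 0.65074121 -0.04064319  0.10823364]
20.15 [ 0.43246589 -0.32267912  0.22265923] [ 0.70841134 -0.25249962 -0.09087582]
```

View pics/scene6.png

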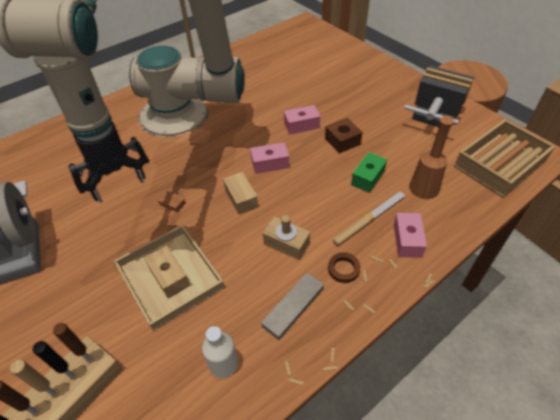

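View pics/wrist6.png

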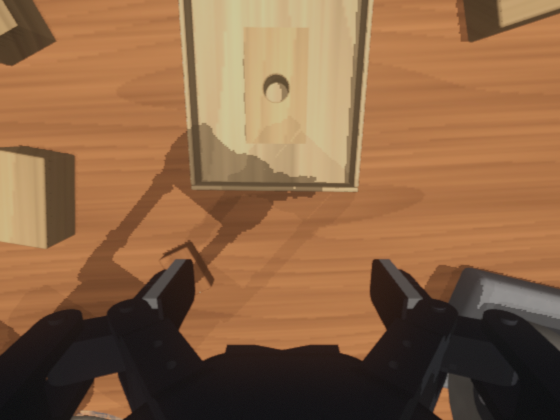

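View pics/top6.png

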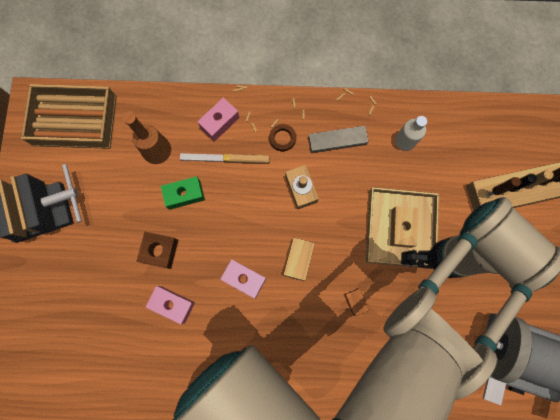

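The gauge stands seated, with its collar at z = 0.054 and handle top at (303,181) in the top view. The tight head lies flat in the tray, hole up at (406,226), with its top at z = 0.053. I'll hand the job in.

```bash
python3 -c "
from rig import manip
print(manip.sign_off())"
```

```text
the job is handed in; nothing more can be done
None
```

The job is done and handed in at about 20 s, well under the 58 s limit.

- **Gauge:** I lifted it from its stand and lowered it, held, into the 38 mm head. Contact came at the expected seated height, with about 11 N of force. The last check put the collar at about 54 mm and the handle upright over the hole. The head showed no visible movement.
- **Tight head:** I then moved the 24 mm head to the rework tray. It lies flat near the tray's centre with its hole up. Its top measured 52.5 mm, against 53 mm expected.

No check failed. A few depth readings at the tight head were low (about 15 mm), most likely because the sampled patch took in its hole. The gripper is open and clear of everything.

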